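Scan a case seam with a hand probe and hold the probe on the reader's spring contact

TASK

Take the grey pen-shaped probe out of its holder and draw its tip slowly, at a few centimetres a second, along the whole L-shaped seam between the access cover and the top of the instrument case, starting at the end near the thumb screw, keeping the tip on the seam or just above it. Then press the reader's spring-loaded brass contact down with the probe's tip until it is level with the steel ring around it (about 7 mm down, half of its travel), and finish while still holding it pressed there with the probe in the gripper. Leave the other things on the bench where they are.

Things in the scene. Friction and masses are not known exactly. Their poses are not given: they have to be found in the camera images.
- probe: The hand probe: a round upright grey pen, 142 mm long, body 18 mm in diameter from 18 to 138 mm above its tip, a thin dark rubber band 60 mm up, tapering below to a flat brass-clad tip 8 mm in diameter; top flat. About 80 g, no cable. Stands tip down in one of the two wells of the holder, the tip 5 mm above the table. Origin at the centre of the tip's flat end; z runs up the pen to its top.
- holder: Black fixed block 150 x 60 x 50 mm (x, y, z); two round wells 19.5 mm wide, 45 mm deep, at x = -40 and +40 mm on its long (x) axis; one holds the probe, the other the driver. Origin under the centre, on the table. There is free room for fingers on the block's y sides.
- driver: Bystander in the other well: shorter grey driver, 120 mm tall, stem 18 mm, thick rounded head 28 mm wide. Origin at its foot. Leave it.
- case: Fixed low instrument case 150 x 190 x 65 mm (x, y, z), flat top at 65 mm. A bare metal access cover fills the -x, -y corner of its top; the L-shaped dark joint, 4 mm wide and flush, between cover and white top is the seam. One steel thumb screw (18 mm wide, 8 mm high) stands on the white top at x = -52, y = +45 mm, close to the seam's starting end. Origin under the centre, on the table.
- seam0 (a point): Point 0 of 8 on the seam's centre line, at the case's top surface; case x = -70, y = 10 mm. Start: the end near the thumb screw, 5 mm in from the case's edge.
- seam1 (a point): Point 1 of 8 on the seam's centre line, at the case's top surface; case x = -45, y = 10 mm.
- seam2 (a point): Point 2 of 8 on the seam's centre line, at the case's top surface; case x = -20, y = 10 mm.
- seam3 (a point): Point 3 of 8 on the seam's centre line, at the case's top surface; case x = 5, y = 10 mm.
- seam4 (a point): Point 4 of 8 on the seam's centre line, at the case's top surface; case x = 30, y = 10 mm. The corner of the L.
- seam5 (a point): Point 5 of 8 on the seam's centre line, at the case's top surface; case x = 30, y = -15 mm.
- seam6 (a point): Point 6 of 8 on the seam's centre line, at the case's top surface; case x = 30, y = -40 mm.
- seam7 (a point): Point 7 of 8 on the seam's centre line, at the case's top surface; case x = 30, y = -65 mm.
- seam8 (a point): Point 8 of 8 on the seam's centre line, at the case's top surface; case x = 30, y = -90 mm. The far end, 5 mm in from the case's edge.
- reader: Fixed grey box 130 x 100 x 40 mm (x, y, z) with a dark window on its top; on the top a steel guard ring (44 mm outside, 32 mm inside, top 54 mm above the table) and in it the round brass spring contact. Origin under the centre, on the table.
- ring_top (a point): Centre of the guard ring, level with its top edge: 54 mm above the table, at x = -20, y = 0 mm of the reader.
- contact_top (a point): Centre of the contact's flat top (26 mm in diameter); 61 mm above the table when free, moves down with it.
- contact (a joint): How far the spring contact is pushed down, in m: 0 free (standing 7 mm proud of the ring), 0.007 level with the ring, 0.014 bottomed. Spring: about 1.8 N to start, 6 N when level, 10 N at the bottom; springs back when let go.
- multimeter: Bystander: yellow hand multimeter lying, 150 x 75 x 38 mm. Origin at its underside.
- tray: Bystander: open steel tray 60 x 90 x 30 mm. Origin at its underside.
- cup: Bystander: white plastic cup, 56 mm wide, 50 mm high. Origin at its underside.
- screwdriver: Bystander: black screwdriver lying, 130 mm long. Origin at its underside.
- spool: Bystander: grey spool, 60 mm wide, 40 mm high. Origin at its underside.
- collar: Bystander: aluminium collar, 44 mm wide, 20 mm high. Origin at its underside.
Not all that is in view belongs to the job. What is shaped like the probe but blue is not meant.

How it is judged:
By the outcome, as a careful person would: the job done as asked, in the order asked, and still so for the second after the job is handed in, while the arm keeps its last pose, push and grip.
It also fails if it takes over 61 s, if anything falls off the work surface, if the arm or the gripper's body presses on something with over 40 N, if the wrist force passes 120 N, or if a joint passes its speed limit or range.

ROBOT

A 6-joint arm with a two-finger parallel gripper is mounted at the origin on the work surface. World frame = base frame: x ahead of the robot, y to its left, z up, the work surface at z = 0. Lengths are in m, angles in rad, forces in N, time in s.
With the tool pointing down it reaches from about 0.325 to 0.775 m from the base axis. Payload 5.5 kg.
Tool frame: the origin (TCP) lies on the centre line of the jaws, within the pads' length; the fingertips stand tip_reach ahead of it and the grasp point (between the pads) lies 5 mm behind it (tip_reach is the distance from the TCP to the fingertips, in m); z points along the fingers, y is the line along which they close (so a half turn about z gives the same grasp; the last joint's range is limited). The gripper opens to 85 mm and grips with 20 to 120 N. Pads are 22 mm wide; open, the fingers measure 114 mm over their backs; the gripper's body (76 mm by 85 mm) begins 54 mm behind the grasp point. The pads swing forward as they close: fully open they stand 13 mm farther back than shut.
Start: joints at [1.289, 0.091, 1.231, -0, 1.82, -0.057], TCP at [0.134, 0.585, 0.245] pointing down, gripper open.
Joint ranges: [-2.87, 2.87], [-0.86, 2.18], [0.17, 2.46], [-1.51, 4.65], [0.06, 2.69], [-2.65, 2.65]. Speed limits (rad/s): [2.57, 2.57, 3.01, 3.14, 3.14, 3.14].

INTERFACE

Orientations are given as a unit quaternion [x, y, z, w].
In Python, from station import observe, grab_frame, camera_model, hand_in, tip_reach gives the robot as it stands.
- The arm moves only by the shell command python3 -m crank 'ROWS' [OPENING] [FORCE]. ROWS is a JSON list of rows, 1 to 12 of them, each an object with the fields trans (a list: dx, dy, dz in m), twist (a turn about the tool's z in rad); a field left out counts as zero; each row is the pose to reach, as a shift and turn from the pose commanded when the command began, along the tool's axes at that moment; what a row does not reach only later rows make up. A row lasts 1/10 s, in which the tool goes at most 0.05 m and 0.15 rad, less where a joint would pass 70% of its speed; a pose out of reach is approached as far as the arm can. OPENING is the opening from 0.0 (shut) to 1.0 (fully open), set as the command begins (- or left out keeps the last). The fingers move at their own pace and stop on an object; FORCE is the grip in N (left out, the last holds). Time passes only in rows, so rows that do not move let the fingers close. It prints the time, the measured TCP pose, the force, the opening and the grip force at its end. Input that does not fit is refused with a message, and nothing moves.
- observe(): the state, without advancing time (a new reading comes with each control period).
- grab_frame(name): name is "scene" or "top"; returns (picture, depth): 384x512x3 uint8, blue, green, red; 384x512 float32, m along the optical axis (not along the pixel's ray), 0 where there is no reading.
- camera_model(name): a dict with "camera_matrix" (3x3 intrinsics, pixels), "R" (3x3) and "t" (3): a world point X has camera coordinates R X + t. Camera axes: x right, y down, z forward; pixel columns grow to the right and rows downward; lengths in m; the calibration is good to about 2 mm. A picture is of the moment at which its call begins. camera_model takes no time and is no camera call.
- hand_in(): hands the job in; it is judged then, once.
The state is a dict: "t": time; "qpos": joint angles; "dq": joint speeds; "joint_torque": joint torques, N m; "tcp_pos": TCP position; "tcp_rot": TCP orientation; "contact_force": force on the tool from outside, world axes, zero at the start; "torque": the same for the moment, N m; "opening": opening from 0.0 (shut) to 1.0 (fully open); "grip_force": force on a finger pad.
Only numpy, scipy, OpenCV 4.12 (cv2) and the standard library are available. Lean on these libraries where they do the work, as an engineer would, in place of code of your own. Each camera call takes 0.05 s, during which the arm holds its last target. There are 200 camera calls.

## Working session

There is one attempt and no reset: what is moved stays moved. The work goes in short steps, Python scripts to look and compute and a shell command to move; the robot and the scene stay as the last step left them, time stands still between calls to the robot, and variables do not carry over. Pictures are saved under pics/ and viewed, at most 14 in all, crops included, and the job is handed in when it is done.

```bash
mkdir -p pics; python3 - <<'E'
from station import *
import cv2, numpy as np
for n in("scene","top"):
    p,d=grab_frame(n); cv2.imwrite(f"pics/{n}0.png",p); np.savez(f"{n}0.npz",p=p,d=d)
    m=camera_model(n); print(n,{k:np.round(v,4).tolist() for k,v in m.items()})
s=observe(); print(s,tip_reach)
E
```

```text
scene {'camera_matrix': [[461.1223, 0.0, 261.1214], [0.0, 461.1223, 196.5615], [0.0, 0.0, 1.0]], 'R': [[-0.4936, 0.8695, -0.0164], [0.6252, 0.3417, -0.7017], [-0.6045, -0.3566, -0.7123]], 't': [0.2646, -0.3043, 1.4009]}
top {'camera_matrix': [[385.4442, 0.0, 259.2274], [0.0, 385.4442, 184.8867], [0.0, 0.0, 1.0]], 'R': [[0.0178, -0.9998, -0.0111], [-0.9945, -0.0166, -0.1031], [0.1028, 0.0129, -0.9946]], 't': [0.003, 0.5816, 1.0325]}
{'t': 0.1, 'qpos': array([ 1.28934459e+00,  9.17671691e-02,  1.23174638e+00,  2.90009635e-05,
        1.81982938e+00, -5.66933329e-02]), 'dq': array([ 5.99125633e-05, -1.63357891e-03, -1.48060853e-03,  4.42168495e-04,
        2.33907775e-05, -1.16261373e-03]), 'joint_torque': array([ 3.26246263e-03, -4.60216820e+01, -4.19218218e+01,  1.91235665e-05,
        1.05885972e-02, -4.73120883e-05]), 'tcp_pos': array([0.13364654, 0.58468709, 0.24428453]), 'tcp_rot': array([ 1.12139226e-01,  9.93692119e-01, -8.60297920e-04, -1.61114334e-04]), 'contact_force': array([0.65331558, 0.75258456, 0.77734841]), 'torque': array([ 0.03156254, -0.02048374, -0.03501682]), 'grip_force': 0.0, 'opening': 1.0038543827002822} 0.014
```

View pics/top0.png

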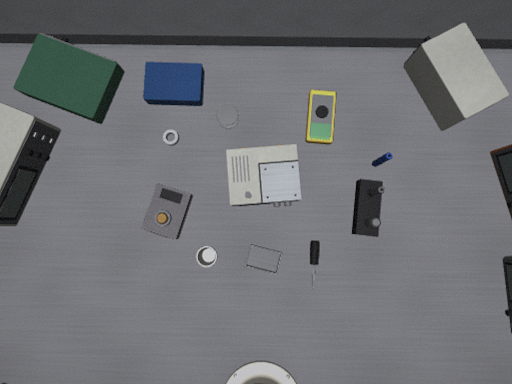

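View pics/scene0.png

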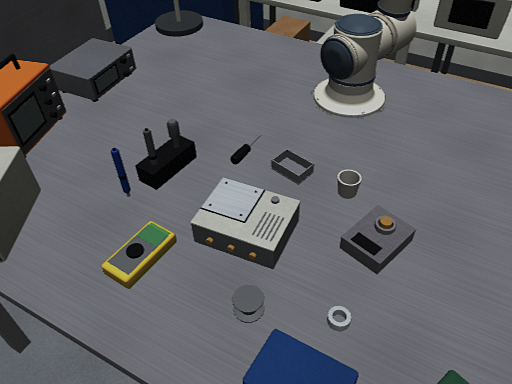

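The top view shows the case at (263,175), the holder at (368,207), the reader at (167,212), and the multimeter, tray, cup, screwdriver, spool and collar around them. There are three pen-like candidates in scene view: grey stem with a band at (149,142), grey with a thick head at (173,130), and a blue pen at (121,170). The first fits: it is grey, slim and banded. I'll confirm with a crop.

```bash
python3 - <<'E'
import cv2, numpy as np
s=np.load("scene0.npz")['p'];t=np.load("top0.npz")['p']
a=cv2.resize(s[105:205,95:205],None,fx=4,fy=4,interpolation=cv2.INTER_CUBIC)
b=cv2.resize(t[165:245,335:400],(325,400),interpolation=cv2.INTER_CUBIC)
o=np.hstack([a,b]); o=np.clip(o.astype(float)*1.8,0,255).astype(np.uint8); cv2.imwrite("pics/c1.png",o)
a=cv2.resize(t[140:212,220:305],None,fx=4.5,fy=4.5,interpolation=cv2.INTER_CUBIC)
b=cv2.resize(t[178:244,136:198],(304,324),interpolation=cv2.INTER_CUBIC)
cv2.imwrite("pics/c2.png",np.hstack([a[:324],b]))
E
```

```text
(no output)
```

View pics/c1.png

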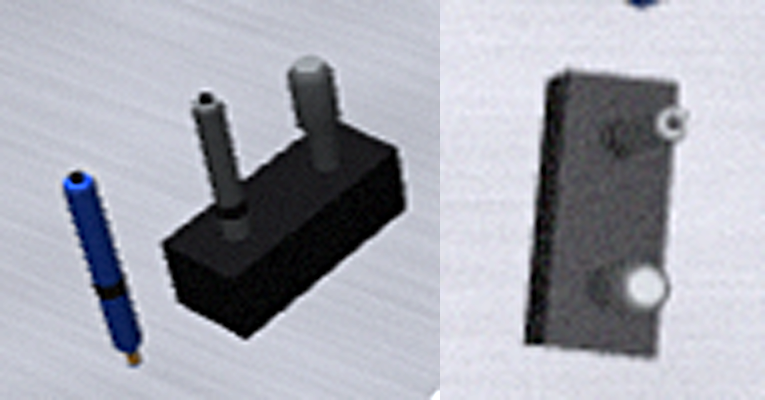

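View pics/c2.png

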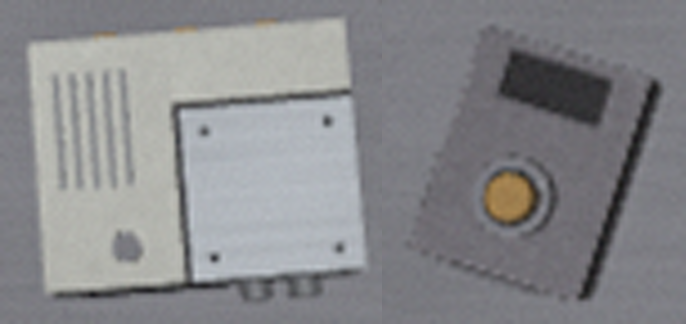

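The crop confirms it: the slim grey pen with the dark band, in the far well (top px ≈373,189), is the probe. The thick-headed driver is in the near well and the blue pen stands apart. In the case crop, the seam starts at the lower edge near the screw, runs away from the robot, then turns right. Next I'll measure.

```bash
cat > h.py <<'E'
from station import *
import cv2, numpy as np
from scipy.spatial.transform import Rotation as Ro
def ray(n,uv,z):
    m=camera_model(n);K,R,t=[np.asarray(m[k]) for k in("camera_matrix","R","t")]
    uv=np.atleast_2d(uv).astype(float); d=(R.T@np.linalg.inv(K)@np.c_[uv,np.ones(len(uv))].T).T
    c=-R.T@t; return c+d*((z-c[2])/d[:,2])[:,None]
def proj(n,X):
    m=camera_model(n);K,R,t=[np.asarray(m[k]) for k in("camera_matrix","R","t")]
    p=(K@(R@np.atleast_2d(X).T+t[:,None])).T; return p[:,:2]/p[:,2:]
def blobs(mask,lo=4):
    n,l,s,c=cv2.connectedComponentsWithStats(mask.astype(np.uint8)); return [(s[i,4],c[i].round(2),s[i,:4],l==i) for i in range(1,n) if s[i,4]>=lo]
def togo(goal,yaw=None):
    s=observe(); r=Ro.from_quat(s['tcp_rot']); print("tcp",s['tcp_pos'].round(4),"toolaxes",r.inv().apply(np.array(goal)-s['tcp_pos']).round(4))
    a=r.as_matrix()[:,1]; ya=np.degrees(np.arctan2(a[1],a[0])); print("tool y dir deg",ya.round(2))
E
python3 - <<'E'
from h import *
for n in("scene","top"):
    z=np.load(n+"0.npz");p=z['p'];b,g,r=[p[...,i].astype(int) for i in range(3)]
    hsv=cv2.cvtColor(p,cv2.COLOR_BGR2HSV)
    # brass contact
    br=(r-b>40)
    reg=(slice(200,250),slice(360,420)) if n=="scene" else (slice(200,235),slice(145,180))
    m=np.zeros_like(br);m[reg]=br[reg]
    for a,c,bb,l in blobs(m,8): print(n,"brass",a,c,bb,ray(n,c,.061).round(4))
    # case top: bright
    gray=cv2.cvtColor(p,cv2.COLOR_BGR2GRAY)
    reg=(slice(170,270),slice(180,310)) if n=="scene" else (slice(138,215),slice(215,310))
    q=gray[reg]; print(n,"gray pct",np.percentile(q,[5,25,50,75,90,98]))
    reg=(slice(105,190),slice(130,200)) if n=="scene" else (slice(175,240),slice(345,390))
    q=gray[reg]; print(n,"holder pct",np.percentile(q,[5,25,50,75,90,98]))
t=np.load("top0.npz")['p'];g=cv2.cvtColor(t,cv2.COLOR_BGR2GRAY)
print(g[183:198,366:388])
print(g[160:206:6,254:268]); print(g[156:172,264:304:6].T)
E
```

```text
scene brass 93 [385.8  220.76] [380 216  13  10] [[0.4868 0.2735 0.061 ]]
scene brass 9 [386.33 227.22] [383 227   7   2] [[0.5034 0.2803 0.061 ]]
scene gray pct [ 32. 106. 111. 171. 176. 184.]
scene holder pct [  2.  16. 108. 111. 113. 117.]
top brass 79 [161.39 217.73] [157 213  10  10] [[0.4861 0.2713 0.061 ]]
top gray pct [119. 125. 146. 180. 183. 185.]
top holder pct [ 22.    44.    91.   125.   127.   129.52]
[[ 43  47  47  45  44  41  45  46  43  45  41  47  43  47  43  39  79 131
  128 128 125 128]
 [ 46  44  48  45  41  43  42  43  44  42  44  40  46  45  43  45  82 129
  130 127 127 125]
 [ 42  50  47  35  41  44  47  41  41  41  43  44  42  47  42  41  82 133
  128 128 127 128]
 [ 45  42  42  45  42  47  43  42  44  45  41  43  43  48  65  79  88 118
  127 127 126 126]
 [ 42  44  46  51  42  47  45  41  46  45  41  44  52  83 105  91 108 111
  103 129 127 125]
 [ 48  48  43  46  39  40  48  41  39  41  33  36  71 106  88  61  79  96
  102 130 126 124]
 [ 46  41  38  39  30  33  41  35  40  40  39  40  80 115  66  37  49  84
  117 124 121 125]
 [ 40  42  31  27  36  40  34 
[... 957 characters left out ...]
178 178 182 185 162  70 139 184 181 179 180 181 180]
 [179 182 179 180 181 170  96 106 182 178 178 178 176 177]
 [176 176 176 182 179 182 164  67 135 179 179 172 154 120]
 [182 183 171 158 146 149 136  87  86 140 134 125 128 122]]
[[184 182 183 180 183 185 129  81 153 181 177 172 148 131 164 181]
 [182 184 182 183 186 166  95 123 175 180 174 173 177 180 181 181]
 [181 179 182 182 183 131  81 154 180 178 176 175 179 183 180 178]
 [178 183 183 183 166  97 118 172 183 177 179 181 180 186 182 177]
 [177 179 178 183 129  70 155 186 178 178 180 182 181 181 179 186]
 [177 178 181 165  94 118 173 182 180 183 168 174 183 181 179 179]
 [126 124 125 124 127 122 126 121 124 123 120 123 122 120 120 124]]
```

```bash
python3 - <<'E'
from h import *
G={n:255-cv2.cvtColor(np.load(n+"0.npz")['p'],cv2.COLOR_BGR2GRAY).astype(float) for n in("scene","top")}
def fitseam(n,A,B):  # A,B approx pixel ends; sample profiles perpendicular
    A,B=np.array(A,float),np.array(B,float);d=(B-A)/np.linalg.norm(B-A);q=np.array([-d[1],d[0]])
    s=np.arange(-3.5,3.51,.25);P=[]
    for f in np.linspace(.1,.9,40):
        c=A+f*(B-A);pts=(c+s[:,None]*q).astype(np.float32)
        v=cv2.remap(G[n].astype(np.float32),pts[:,0].copy()[None],pts[:,1].copy()[None],cv2.INTER_LINEAR)[0]
        w=np.clip(v-np.median(v)-25,0,None)
        if w.sum()>60:P.append(c+q*(w@s/w.sum()))
    P=np.array(P);X=ray(n,P,.065)[:,:2]
    vx,vy,x,y=cv2.fitLine(X.astype(np.float32),cv2.DIST_HUBER,0,1e-4,1e-4).ravel()
    r=(X-[x,y])@[-vy,vx];return np.array([x,y]),np.array([vx,vy]),len(P),r.std()
L={}
def run(n,S,C,E):
    for _ in range(2):
        a=fitseam(n,S,C);b=fitseam(n,C,E)
        t=np.linalg.solve(np.c_[a[1],-b[1]],b[0]-a[0]);c=a[0]+t[0]*a[1]
        da=a[1]*np.sign(a[1][0]);db=b[1]*np.sign(-b[1][1])
        ang=[np.degrees(np.arctan2(da[1],da[0])),np.degrees(np.arctan2(db[0],-db[1]))]
        S,C,E=proj(n,[[*(c-.1*da),.065],[*c,.065],[*(c+.1*db),.065]])
    print(n,"corner",c.round(4),"x-axis deg",np.round([ang[0],np.degrees(np.arctan2(db[1],db[0]))+90],2),a[2:],b[2:],S.round(1),C.round(1),E.round(1))
    return c,da,db
run("top",(262,203),(259.5,163),(298,160))
# init for scene from the top result
c,da,db=run("top",(262,203),(259.5,163),(298,160))
S,C,E=proj("scene",[[*(c-.1*da),.065],[*c,.065],[*(c+.1*db),.065]]);print(S,C,E)
run("scene",S,C,E)
print("probe top from top",ray("top",(381.2,189),.147).round(4))
s=np.load("scene0.npz")['p'];g=cv2.cvtColor(s,cv2.COLOR_BGR2GRAY)
print("pred scene",proj("scene",ray("top",(381.2,189),.147)));print(g[124:136,140:158])
# holder: dark mask top view -> block top
for n in G:
    reg=np.zeros((384,512),bool)
    if n=="top": reg[172:245,345:392]=1
    else: reg[125:192,130:200]=1
    m=(G[n]>255-(75 if n=="top" else 60))&reg
    bl=max(blobs(m),key=lambda x:x[0]); c=cv2.findContours(bl[3].astype(np.uint8),0,1)[0][0]
    h=cv2.approxPolyDP(cv2.convexHull(c),3,True)[:,0]; print(n,h.tolist(),ray(n,h,.05)[:,:2].round(4).tolist())
E
```

```text
top corner [0.6363 0.0157] x-axis deg [5.52 5.52] (40, np.float64(0.00019943890646150928)) (40, np.float64(0.0002325807627899643)) [261.4 200.3] [258.5 163.2] [295.7 160.3]
top corner [0.6363 0.0157] x-axis deg [5.52 5.52] (40, np.float64(0.00019943890646150928)) (40, np.float64(0.0002325807627899643)) [261.4 200.3] [258.5 163.2] [295.7 160.3]
[262.84447007 191.04582602] [243.4661828  222.01206107] [201.6401461  208.26507749]
scene corner [0.6352 0.0165] x-axis deg [5.38 5.82] (40, np.float64(0.00012387695011755167)) (40, np.float64(0.00016572931219932565)) [263.5 190.9] [244.1 221.8] [202.1 208.2]
probe top from top [[ 0.5643 -0.2863  0.147 ]]
pred scene [[145.39268262 130.04345376]]
[[113 111 111 113 112 111 110 111 111 112 112 112 108 109 109 108 111 110]
 [113 111 111 113 112 115 114 108 111 112 112 111 112 111 110 109 108 108]
 [113 111 112 112 112 113 114 113 112 112 111 110 112 113 111 111 112 112]
 [113 112 112 115 115 120 124 120 116 113 113 112 111 110 112 111 108 114]
 [111 114 112 117 100  44  31  57 101 117 114 112 110 111 112 113 111 110]
 [111 115 114 117  84   1   4  
[... 171 characters left out ...]
7 112 113 112 113 112]
 [112 115  99  50  48  66  64  52  44  28  35  86 116 111 109 110 113 112]
 [117 116 101  41  24  38  40  34  28  21  24  77 121 111 111 110 111 110]
 [114 118 110  66  15  27  28  27  26  24  15  69 122 114 114 111 112 109]
 [115 119 122  95   9  24  30  29  27  24  18  48 101 114 111 112 111 111]]
scene [[177, 125], [193, 141], [195, 157], [155, 189], [139, 180], [135, 166], [145, 128]] [[0.4155, -0.3256], [0.4508, -0.2481], [0.5, -0.207], [0.6366, -0.2224], [0.6309, -0.2747], [0.597, -0.3158], [0.4666, -0.3927]]
top [[360, 179], [382, 182], [376, 236], [352, 233], [356, 181]] [[0.6, -0.2591], [0.5928, -0.3182], [0.448, -0.3002], [0.4548, -0.2366], [0.5944, -0.2483]]
```

```bash
python3 - <<'E'
from h import *
print(ray("scene",(146,128.7),.147).round(4))
togo((.564,-.286,.245))
E
```

```text
[[ 0.5597 -0.2884  0.147 ]]
tcp [0.1336 0.5847 0.2443] toolaxes [-6.136e-01 -7.529e-01  5.000e-04]
tool y dir deg 77.12
```

```bash
python3 -m crank '[{"trans": [-0.02, -0.025, 0]}, {"trans": [-0.045, -0.055, 0]}, {"trans": [-0.073, -0.09, 0], "twist": -0.02}, {"trans": [-0.102, -0.125, 0], "twist": -0.03}, {"trans": [-0.131, -0.161, 0], "twist": -0.04}, {"trans": [-0.16, -0.197, 0], "twist": -0.05}, {"trans": [-0.19, -0.233, 0], "twist": -0.06}, {"trans": [-0.22, -0.27, 0], "twist": -0.07}, {"trans": [-0.25, -0.307, 0], "twist": -0.08}, {"trans": [-0.28, -0.344, 0], "twist": -0.1}, {"trans": [-0.31, -0.38, 0], "twist": -0.1}, {"trans": [-0.33, -0.405, 0], "twist": -0.1}]' 1.0
python3 -c "
from h import *
togo((.563,-.2865,.245))"
```

```text
t: 1.3
tcp_pos: [0.3657, 0.114, 0.245]
tcp_rot: [0.063, 0.998, -0.0, 0.0]
contact_force: [0.3, 0.4, 0.3]
opening: 0.999
grip_force: 0.0
tcp [0.3657 0.114  0.245 ] toolaxes [-2.463e-01 -3.724e-01  2.000e-04]
tool y dir deg 82.74
```

```bash
python3 -m crank '[{"trans": [-0.022, -0.033, 0]}, {"trans": [-0.046, -0.07, 0]}, {"trans": [-0.072, -0.108, 0]}, {"trans": [-0.098, -0.147, 0]}, {"trans": [-0.124, -0.187, 0]}, {"trans": [-0.15, -0.226, 0]}, {"trans": [-0.176, -0.265, 0]}, {"trans": [-0.2, -0.302, 0]}, {"trans": [-0.222, -0.335, 0]}, {"trans": [-0.238, -0.36, 0]}, {"trans": [-0.246, -0.3725, 0]}, {"trans": [-0.246, -0.3725, 0]}]' 
python3 -c "
from h import *
togo((.563,-.2865,.097))
p,d=grab_frame('scene');a=cv2.resize(p[60:190,90:220],None,fx=4,fy=4,interpolation=cv2.INTER_CUBIC)
p,d=grab_frame('top');b=cv2.resize(p[150:250,320:390],(364,520))
cv2.imwrite('pics/a1.png',np.hstack([a,b])[:,:800])"
```

```text
t: 2.5
tcp_pos: [0.5629, -0.2854, 0.2433]
tcp_rot: [0.063, 0.998, 0.0, -0.001]
contact_force: [-0.6, 0.5, 0.0]
opening: 1.001
grip_force: 0.0
tcp [ 0.5629 -0.2854  0.2433] toolaxes [-0.0006 -0.0012  0.1463]
tool y dir deg 82.73
```

View pics/a1.png

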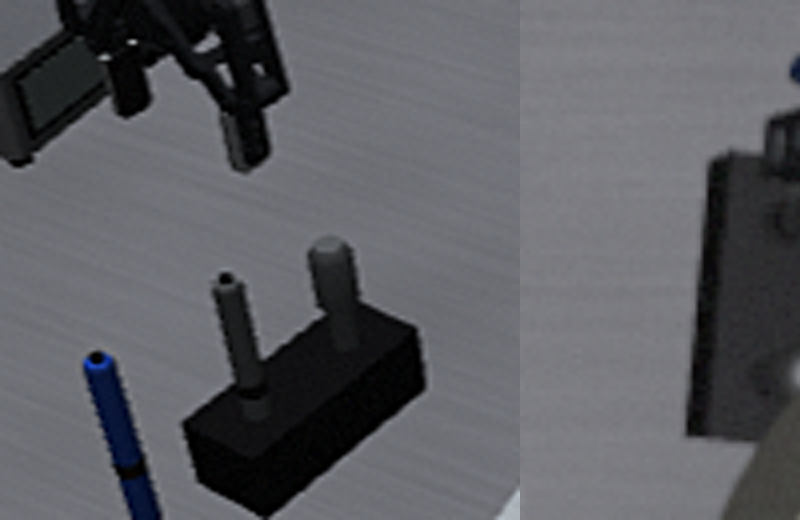

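The gripper is centred above the probe, at crop (225,280), and the fingers straddle it across the holder's short side. The blue pen and the driver are clear, so I'll descend.

```bash
python3 -m crank '[{"trans": [0, -0.001, 0.015]}, {"trans": [0, -0.001, 0.035]}, {"trans": [0, -0.001, 0.06]}, {"trans": [0, -0.001, 0.085]}, {"trans": [0, -0.001, 0.108]}, {"trans": [0, -0.001, 0.128]}, {"trans": [0, -0.001, 0.141]}, {"trans": [0, -0.001, 0.147]}, {"trans": [0, -0.001, 0.147]}]' && python3 -m crank '[{}, {}, {}, {}, {}, {}, {}, {}, {}, {}, {}, {}]' 0.0 60
python3 -c "
from h import *
togo((.563,-.2865,.097));print(observe()['torque'])"
```

```text
t: 3.5
tcp_pos: [0.5624, -0.2841, 0.0975]
tcp_rot: [0.062, 0.998, 0.0, -0.001]
contact_force: [-0.3, -0.6, -0.3]
opening: 1.002
grip_force: 0.0
t: 4.7
tcp_pos: [0.563, -0.2849, 0.0988]
tcp_rot: [0.062, 0.998, -0.0, 0.0]
contact_force: [-0.7, -1.0, 5.6]
opening: 0.191
grip_force: 58.9
tcp [ 0.563  -0.2849  0.0988] toolaxes [-0.0002 -0.0016  0.0018]
tool y dir deg 82.84
[-0.40858817  0.05472455  0.02565286]
```

```bash
python3 -m crank '[{"trans": [0, 0, -0.01]}, {"trans": [0, 0, -0.025]}, {"trans": [0, 0, -0.042]}, {"trans": [0, 0, -0.06]}, {"trans": [0, 0, -0.078]}, {"trans": [0, 0, -0.096]}, {"trans": [0, 0, -0.112]}, {"trans": [0, 0, -0.12]}, {"trans": [0, 0, -0.12]}]'
python3 - <<'E'
from h import *
for n in("scene","top"):
    p,d=grab_frame(n);np.savez(n+"1.npz",p=p,d=d)
    s=observe();X=s['tcp_pos'];R=Ro.from_quat(s['tcp_rot']).as_matrix()
    print(n,"pred tip",proj(n,X+R[:,2]*.0938),"tcp",proj(n,X))
    if n=="scene":cv2.imwrite("pics/l1.png",cv2.resize(p[60:190,90:220],None,fx=4.6,fy=4.6,interpolation=cv2.INTER_CUBIC))
print(s['opening'],s['contact_force'],s['torque'])
togo((.536,.006,.22))
E
```

```text
t: 5.6
tcp_pos: [0.5632, -0.2847, 0.2205]
tcp_rot: [0.062, 0.998, -0.001, 0.001]
contact_force: [0.0, 0.3, -0.9]
opening: 0.196
grip_force: 58.6
scene pred tip [[148.16194538 137.52763094]] tcp [[139.98373418 103.42836206]]
top pred tip [[377.6681962  190.51934733]] tcp [[389.92845747 186.81240696]]
0.19160503635166612 [-0.52675178 -0.03857137 -1.10516779] [ 0.02689919 -0.0474313  -0.00801846]
tcp [ 0.5627 -0.2845  0.2178] toolaxes [ 0.0626  0.2849 -0.0021]
tool y dir deg 82.86
```

View pics/l1.png

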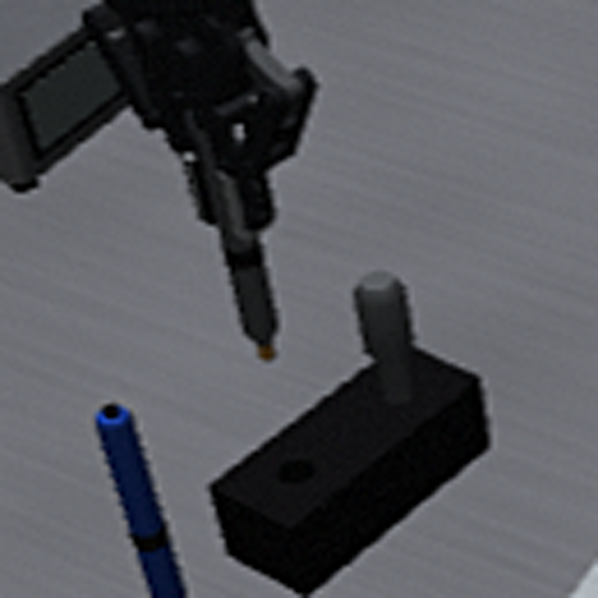

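The probe is held straight and its brass tip is at px ≈(147.6,137), where predicted. Moving above the seam start.

```bash
python3 -m crank '[{"trans": [0.004, 0.018, 0]}, {"trans": [0.011, 0.048, 0]}, {"trans": [0.019, 0.084, 0]}, {"trans": [0.027, 0.121, 0]}, {"trans": [0.035, 0.159, 0]}, {"trans": [0.043, 0.197, 0]}, {"trans": [0.051, 0.233, 0]}, {"trans": [0.058, 0.262, 0]}, {"trans": [0.062, 0.28, 0.01]}, {"trans": [0.0626, 0.285, 0.025]}, {"trans": [0.0626, 0.285, 0.036]}, {"trans": [0.0626, 0.285, 0.039]}]'
python3 -m crank '[{}, {}]'
python3 - <<'E'
from h import *
P=[]
for i in range(3):
  for n in("scene","top"):
    p,d=grab_frame(n);np.savez(n+"2.npz",p=p,d=d);s=observe();P.append(s['tcp_pos']);
    if i==2: cv2.imwrite("pics/%s2.png"%n,cv2.resize(p[140:240,190:310] if n=="scene" else p[140:215,220:305],None,fx=5,fy=5,interpolation=cv2.INTER_CUBIC))
P=np.array(P);X=P.mean(0);print(P.round(4),X.round(4))
R=Ro.from_quat(s['tcp_rot']).as_matrix();print(R.round(3))
for n in("scene","top"):
    p=np.load(n+"2.npz")['p'].astype(int);u=proj(n,X+R[:,2]*.0938);v=proj(n,X+R[:,2]*.0888)[0];print(n,"pred tip",u,v)
    m=(p[...,2]-p[...,0]>25);c0=v.astype(int);q=np.zeros_like(m);q[c0[1]-8:c0[1]+9,c0[0]-8:c0[0]+9]=1
    for a,c,bb,l in blobs(m&q,2):print(n,a,c,bb)
E
```

```text
t: 6.9
tcp_pos: [0.535, 0.0054, 0.1762]
tcp_rot: [0.063, 0.998, -0.0, -0.002]
contact_force: [0.6, -0.3, -0.1]
opening: 0.193
grip_force: 58.7
t: 7.1
tcp_pos: [0.5363, 0.005, 0.1794]
tcp_rot: [0.063, 0.998, -0.0, 0.0]
contact_force: [-0.3, 0.4, 0.0]
opening: 0.195
grip_force: 58.7
[[0.5364 0.0051 0.1798]
 [0.5365 0.0052 0.18  ]
 [0.5365 0.0053 0.18  ]
 [0.5364 0.0055 0.18  ]
 [0.5364 0.0056 0.1798]
 [0.5364 0.0057 0.1797]] [0.5364 0.0054 0.1799]
[[-0.992  0.125  0.001]
 [ 0.125  0.992 -0.   ]
 [-0.001  0.    -1.   ]]
scene pred tip [[262.51164848 184.06280744]] [262.48016164 182.41555798]
scene 6 [262.   183.33] [261 182   3   3]
top pred tip [[261.61060908 199.93371442]] [261.60081465 199.8110767 ]
```

View pics/scene2.png

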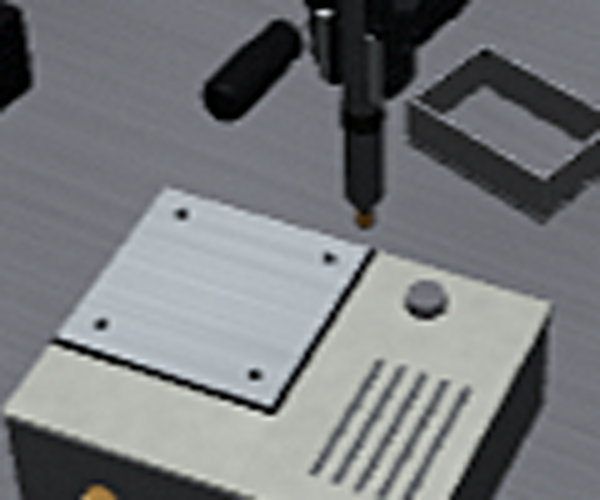

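View pics/top2.png

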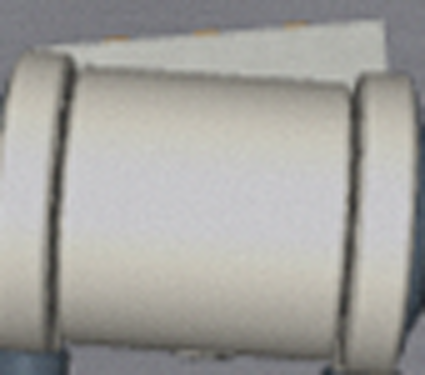

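The scene view shows the tip at crop (364,220), i.e. px ≈(262.8,184), hovering over the seam's start end at crop (372,252). The arm covers the top view. I'll lower close to the surface and refine with the scene camera.

```bash
python3 -m crank '[{"trans": [0.0, 0.001, 0.005]}, {"trans": [0.0, 0.001, 0.012]}, {"trans": [0.0, 0.001, 0.015]}, {"trans": [0, 0.001, 0.016]}, {"trans": [0, 0.001, 0.016]}, {"trans": [0, 0.001, 0.016]}]'
python3 - <<'E'
from h import *
P=[];I=[]
for i in range(6):
    p,d=grab_frame("scene");I.append(p.astype(float));s=observe();P.append(s['tcp_pos'])
P=np.array(P);X=P.mean(0);print(X.round(4),P.std(0).round(5));A=np.mean(I,0);np.save("scene3.npy",A)
R=Ro.from_quat(s['tcp_rot']).as_matrix()
print("pred",proj("scene",X+R[:,2]*.0938),proj("scene",X+R[:,2]*.0838))
D=A[...,2]-A[...,0];print(D[180:198,255:270].round(0).astype(int));print(A.mean(2)[180:198,255:270].round(0).astype(int))
E
```

```text
t: 8.0
tcp_pos: [0.5363, 0.0069, 0.1634]
tcp_rot: [0.062, 0.998, -0.0, 0.0]
contact_force: [-0.9, 1.0, -0.3]
opening: 0.192
grip_force: 58.7
[0.5364 0.0069 0.1635] [2.e-05 2.e-05 4.e-05]
pred [[263.22552786 189.56480076]] [[263.16699329 186.33474648]]
[[ -8  -8  -9  -8  -5  -1  -2  -1  -2  -1  -1  -1  -5  -8  -9]
 [ -8  -8  -8  -8  -6  -2  -2  -2  -2  -1  -1  -1  -6  -9  -8]
 [ -9  -9  -9  -9  -7   0  -2  -2  -2  -2  -2  -1  -5  -9  -8]
 [ -8  -9  -9  -8  -7  -1  -2  -2  -2  -3  -2  -2  -6  -8  -7]
 [ -8  -8  -9  -8  -7  -1  -2  -2  -3  -3  -1   0  -5  -8  -9]
 [ -8  -8  -9  -8  -8  -4  -2  -3  -2  -2  -2  -2  -5  -8  -8]
 [ -8  -8  -8  -8  -8  -8  -4  -4  -4  -2  -4  -7  -8  -8  -8]
 [-14 -12  -8  -7  -8 -10  -5  13  -8  -7  -8 -10  -9  -8  -8]
 [-14 -13 -14 -13 -13 -11  -3  39  39  42   8 -11  -8  -8  -7]
 [-15 -14 -14 -13 -14 -17 -11  39  49  42   7 -12  -8  -9  -8]
 [-11 -14 -14 -14 -14 -15  -9  26  53  40   8  -3  -8 -11  -9]
 [ -4  -7 -12 -14 -14 -15 -16 -18  -6   0   3   4   5   4  -1]
 [ -9 -10 -11 -13 -14 -14 -14 -10   0   2   4   3   5   5   6]
 [-14 -14 -13 -13 -13 -14 -14
[... 721 characters left out ...]
9 115]
 [190 159 120 109 116 123 101  21  19  23  81 130 125 122 118]
 [189 191 194 190 160 136 115  35  40  49  87 125 119 118 120]
 [194 192 189 188 190 200 170  49  37  41  82 121 115 114 114]
 [129 175 196 190 189 193 171  79  29  39 113 162 122 109 110]
 [ 17  63 146 191 190 192 205 172  22  69 161 187 183 179 154]
 [ 86 110 153 185 184 192 174  80  29 133 189 181 180 183 185]
 [186 185 182 182 183 194 155   0 115 195 185 180 178 179 181]
 [190 188 184 183 189 159  32  64 163 189 182 181 179 178 178]
 [189 188 189 193 184 111   0 116 195 185 181 179 179 179 177]
 [185 186 190 201 167  17  63 164 191 182 180 179 178 178 179]
 [179 182 192 171  64  26 134 192 185 182 179 177 177 177 178]]
```

```bash
f(){ grep -E "tcp_pos|contact"; }; python3 -m crank '[{"trans": [0, 0, 0.002]}, {"trans": [0, 0, 0.003]}, {"trans": [0, 0, 0.003]}]'|f; python3 -m crank '[{"trans": [0, 0, 0.0005]}, {"trans": [0, 0, 0.001]}, {"trans": [0, 0, 0.001]}]'|f;python3 -m crank '[{"trans": [0, 0, 0.0005]}, {"trans": [0, 0, 0.0007]}, {"trans": [0, 0, 0.0007]}]'|f
```

```text
tcp_pos: [0.5361, 0.0069, 0.1599]
contact_force: [0.5, 0.6, -1.0]
tcp_pos: [0.5362, 0.0069, 0.1592]
contact_force: [0.3, -0.1, -0.2]
tcp_pos: [0.5363, 0.0069, 0.1589]
contact_force: [0.7, 0.2, 0.6]
```

```bash
f(){ grep -E "tcp_pos|contact"; }; python3 -m crank '[{"trans": [0, 0, 0.0007]}, {"trans": [0, 0, 0.0007]}]'|f; python3 -m crank '[{"trans": [0, 0, 0.0007]}, {"trans": [0, 0, 0.0007]}]'|f;
python3 -c "
from h import *
for i in range(4):
    grab_frame('scene');s=observe();print(s['tcp_pos'].round(4),s['contact_force'].round(2))"
```

```text
tcp_pos: [0.5365, 0.0069, 0.1587]
contact_force: [-1.3, -0.1, 5.7]
tcp_pos: [0.5366, 0.0069, 0.1586]
contact_force: [-2.1, -0.3, 7.1]
[0.5366 0.0069 0.1586] [-1.3   0.72  6.95]
[0.5366 0.0069 0.1586] [-1.24 -0.72  6.38]
[0.5366 0.0069 0.1586] [-1.38 -0.2   7.37]
[0.5366 0.0069 0.1586] [-2.17  0.36  7.41]
```

Touch-down puts the tip exactly where expected: case top at TCP z 0.1588. I'll raise about 0.8 mm and start the first leg.

```bash
python3 -m crank '[{"trans": [0, 0.0003, -0.002]}, {"trans": [0, 0.0003, -0.002]}, {"trans": [0, 0.0003, -0.002]}, {"trans": [0, 0.0003, -0.002]}]'; python3 -c "
from h import *
grab_frame('scene');togo((.6361,.0169,.1596))"
```

```text
t: 10.2
tcp_pos: [0.5362, 0.0072, 0.1589]
tcp_rot: [0.062, 0.998, 0.0, -0.0]
contact_force: [0.5, -0.2, 1.3]
opening: 0.196
grip_force: 58.9
tcp [0.5362 0.0072 0.1589] toolaxes [-0.0979  0.022  -0.0008]
tool y dir deg 82.85
```

```bash
python3 -m crank '[{"trans": [0, 0, -0.0007]}, {"trans": [-0.0015, 0.0003, -0.0007]}, {"trans": [-0.0041, 0.0009, -0.0007]}, {"trans": [-0.0068, 0.0015, -0.0007]}, {"trans": [-0.0095, 0.0021, -0.0007]}, {"trans": [-0.0122, 0.0027, -0.0007]}, {"trans": [-0.0149, 0.0033, -0.0007]}, {"trans": [-0.0176, 0.004, -0.0007]}, {"trans": [-0.0203, 0.0046, -0.0007]}, {"trans": [-0.023, 0.0052, -0.0007]}, {"trans": [-0.0257, 0.0058, -0.0007]}, {"trans": [-0.0284, 0.0064, -0.0007]}]'; python3 -c "
from h import *
togo((.6361,.0169,.1596))"
```

```text
t: 11.45
tcp_pos: [0.5655, 0.01, 0.1599]
tcp_rot: [0.062, 0.998, -0.0, -0.0]
contact_force: [-1.1, -0.1, -0.3]
opening: 0.194
grip_force: 58.8
tcp [0.5655 0.01   0.1599] toolaxes [-0.0692  0.0156  0.0003]
tool y dir deg 82.85
```

```bash
python3 -m crank '[{"trans": [-0.0027, 0.0006, 0]}, {"trans": [-0.0054, 0.0012, 0]}, {"trans": [-0.0081, 0.0018, 0]}, {"trans": [-0.0108, 0.0024, 0]}, {"trans": [-0.0135, 0.003, 0]}, {"trans": [-0.0162, 0.0036, 0]}, {"trans": [-0.0189, 0.0042, 0]}, {"trans": [-0.0216, 0.0049, 0]}, {"trans": [-0.0243, 0.0055, 0]}, {"trans": [-0.027, 0.0061, 0]}, {"trans": [-0.0297, 0.0067, 0]}, {"trans": [-0.0324, 0.0073, 0]}]'; python3 - <<'E'
from h import *
A=np.mean([grab_frame('scene')[0].astype(float) for _ in range(3)],0)
togo((.6361,.0169,.1596))
X=observe()['tcp_pos'];print(proj('scene',X-[0,0,.0938]))
cv2.imwrite('pics/m1.png',cv2.resize(A[150:240,190:300].astype(np.uint8),None,fx=6,fy=6,interpolation=cv2.INTER_CUBIC))
E
```

```text
t: 12.65
tcp_pos: [0.5985, 0.0132, 0.1599]
tcp_rot: [0.062, 0.998, -0.0, 0.0]
contact_force: [-1.2, -0.2, -0.6]
opening: 0.198
grip_force: 58.8
tcp [0.5984 0.0132 0.1598] toolaxes [-0.0369  0.0083  0.0002]
tool y dir deg 82.85
[[251.61159391 209.65247955]]
```

View pics/m1.png

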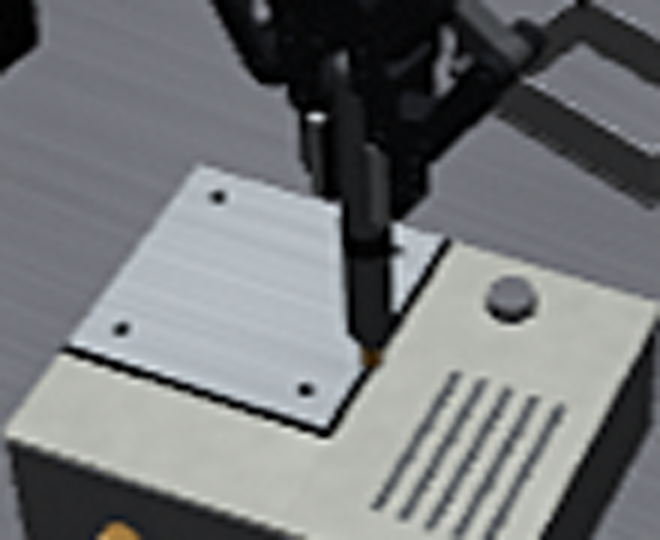

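The tip at crop (371,357) sits on the dark seam line. Continuing to the corner and along the second leg.

```bash
python3 -m crank '[{"trans": [-0.0027, 0.0006, 0]}, {"trans": [-0.0054, 0.0012, 0]}, {"trans": [-0.0081, 0.0018, 0]}, {"trans": [-0.0108, 0.0024, 0]}, {"trans": [-0.0135, 0.003, 0]}, {"trans": [-0.0162, 0.0036, 0]}, {"trans": [-0.0189, 0.0042, 0]}, {"trans": [-0.0216, 0.0049, 0]}, {"trans": [-0.0243, 0.0055, 0]}, {"trans": [-0.027, 0.0061, 0]}, {"trans": [-0.0297, 0.0067, 0]}, {"trans": [-0.0324, 0.0073, 0]}]'; python3 -m crank '[{"trans": [-0.0025, 0.0006, 0]}, {"trans": [-0.0045, 0.001, 0]}, {"trans": [-0.0045, 0.001, 0]}, {"trans": [-0.0045, 0.001, 0]}]'; python3 - <<'E'
from h import *
togo((.6458,-.0826,.1596))
E
```

```text
t: 14.0
tcp_pos: [0.6316, 0.0165, 0.1599]
tcp_rot: [0.062, 0.998, -0.0, 0.0]
contact_force: [0.7, 0.1, -0.7]
opening: 0.196
grip_force: 58.8
t: 14.4
tcp_pos: [0.636, 0.0169, 0.1598]
tcp_rot: [0.062, 0.998, -0.0, -0.0]
contact_force: [-0.1, -0.1, -0.7]
opening: 0.194
grip_force: 58.8
tcp [0.636  0.0169 0.1598] toolaxes [-0.0221 -0.0975  0.0002]
tool y dir deg 82.85
```

```bash
python3 -m crank '[{"trans": [-0.0006, -0.0027, 0]}, {"trans": [-0.0012, -0.0054, 0]}, {"trans": [-0.0018, -0.0081, 0]}, {"trans": [-0.0024, -0.0108, 0]}, {"trans": [-0.003, -0.0135, 0]}, {"trans": [-0.0037, -0.0162, 0]}, {"trans": [-0.0043, -0.0189, 0]}, {"trans": [-0.0049, -0.0216, 0]}, {"trans": [-0.0055, -0.0243, 0]}, {"trans": [-0.0061, -0.027, 0]}, {"trans": [-0.0067, -0.0297, 0]}, {"trans": [-0.0073, -0.0324, 0]}]' | grep tcp_pos;  python3 -m crank '[{"trans": [-0.0006, -0.0027, 0]}, {"trans": [-0.0012, -0.0054, 0]}, {"trans": [-0.0018, -0.0081, 0]}, {"trans": [-0.0024, -0.0108, 0]}, {"trans": [-0.003, -0.0135, 0]}, {"trans": [-0.0037, -0.0162, 0]}, {"trans": [-0.0043, -0.0189, 0]}, {"trans": [-0.0049, -0.0216, 0]}, {"trans": [-0.0055, -0.0243, 0]}, {"trans": [-0.0061, -0.027, 0]}, {"trans": [-0.0067, -0.0297, 0]}, {"trans": [-0.0073, -0.0324, 0]}]' ; python3 - <<'E'
from h import *
A=np.mean([grab_frame('scene')[0].astype(float) for _ in range(3)],0)
togo((.6458,-.0826,.1596))
X=observe()['tcp_pos'];print(proj('scene',X-[0,0,.0938]))
cv2.imwrite('pics/m2.png',cv2.resize(A[165:245,180:290].astype(np.uint8),None,fx=6,fy=6,interpolation=cv2.INTER_CUBIC))
E
```

```text
tcp_pos: [0.6392, -0.0164, 0.1598]
t: 16.8
tcp_pos: [0.6424, -0.0495, 0.1599]
tcp_rot: [0.062, 0.998, -0.0, -0.0]
contact_force: [-1.3, -0.8, -0.6]
opening: 0.195
grip_force: 58.8
tcp [ 0.6424 -0.0494  0.1599] toolaxes [-0.0075 -0.0325  0.0003]
tool y dir deg 82.83
[[215.82459781 212.53399274]]
```

View pics/m2.png

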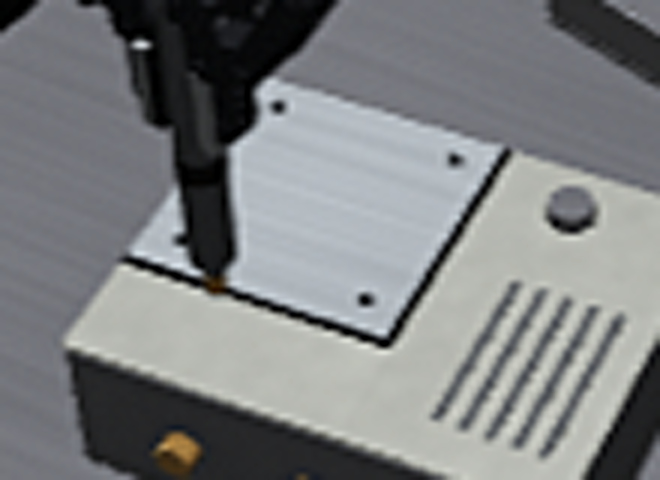

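The tip at crop (215,287) is on the seam of the second leg. I'll finish it, then lift.

```bash
python3 -m crank '[{"trans": [-0.0006, -0.0027, 0]}, {"trans": [-0.0012, -0.0054, 0]}, {"trans": [-0.0018, -0.0081, 0]}, {"trans": [-0.0024, -0.0108, 0]}, {"trans": [-0.003, -0.0135, 0]}, {"trans": [-0.0037, -0.0162, 0]}, {"trans": [-0.0043, -0.0189, 0]}, {"trans": [-0.0049, -0.0216, 0]}, {"trans": [-0.0055, -0.0243, 0]}, {"trans": [-0.0061, -0.027, 0]}, {"trans": [-0.0067, -0.0297, 0]}, {"trans": [-0.0075, -0.033, 0]}]' | grep tcp_pos;  python3 -m crank '[{}, {}, {"trans": [0, 0, -0.006]}, {"trans": [0, 0, -0.02]}, {"trans": [0, 0, -0.034]}, {"trans": [0, 0, -0.04]}, {"trans": [0, 0, -0.04]}]' ; python3 - <<'E'
from h import *
togo((.4868,.2733,.199))
E
```

```text
tcp_pos: [0.6457, -0.0831, 0.1599]
t: 18.85
tcp_pos: [0.6465, -0.083, 0.2026]
tcp_rot: [0.062, 0.998, -0.0, 0.002]
contact_force: [0.0, 0.6, -0.1]
opening: 0.195
grip_force: 58.7
tcp [ 0.6465 -0.083   0.2026] toolaxes [0.2028 0.3337 0.0027]
tool y dir deg 82.85
```

```bash
python3 -m crank '[{"trans": [0.01, 0.016, 0]}, {"trans": [0.025, 0.041, 0]}, {"trans": [0.044, 0.073, 0]}, {"trans": [0.065, 0.107, 0]}, {"trans": [0.086, 0.142, 0]}, {"trans": [0.108, 0.177, 0]}, {"trans": [0.13, 0.212, 0]}, {"trans": [0.15, 0.246, 0]}, {"trans": [0.17, 0.279, 0]}, {"trans": [0.187, 0.307, 0]}, {"trans": [0.199, 0.327, 0]}, {"trans": [0.203, 0.334, 0]}]'|grep tcp_pos;python3 -m crank '[{}, {"trans": [0, 0, 0.006]}, {"trans": [0, 0, 0.018]}, {"trans": [0, 0, 0.026]}, {"trans": [0, 0, 0.03]}, {"trans": [0, 0, 0.03]}, {"trans": [0, 0, 0.03]}]'; python3 - <<'E'
from h import *
A=np.mean([grab_frame('scene')[0].astype(float) for _ in range(3)],0)
togo((.487,.2735,.1548))
X=observe()['tcp_pos'];print(proj('scene',X-[0,0,.0938]))
cv2.imwrite('pics/r1.png',cv2.resize(A[180:270,330:430].astype(np.uint8),None,fx=6,fy=6,interpolation=cv2.INTER_CUBIC))
E
```

```text
tcp_pos: [0.4847, 0.2757, 0.1995]
t: 20.75
tcp_pos: [0.486, 0.2736, 0.1699]
tcp_rot: [0.063, 0.998, 0.0, 0.0]
contact_force: [1.2, -0.4, -1.3]
opening: 0.197
grip_force: 58.7
tcp [0.4861 0.2738 0.1705] toolaxes [-0.0009 -0.0002  0.0157]
tool y dir deg 82.85
[[387.41735848 215.57050054]]
```

View pics/r1.png

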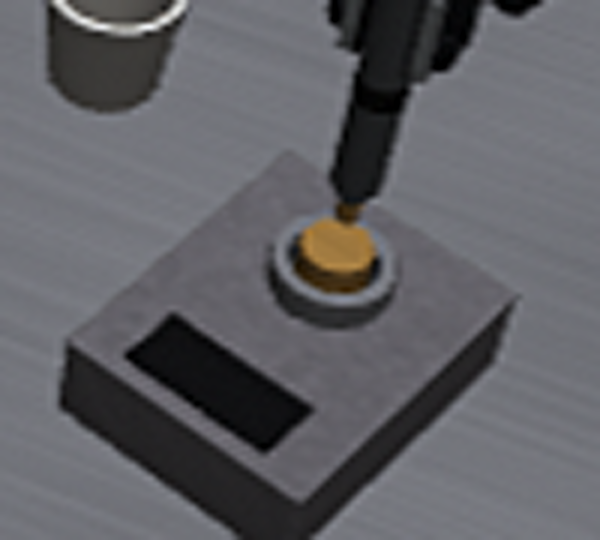

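The tip at crop (347,213) is over the brass contact at (338,245), and descending will bring it to the centre. Pressing in steps.

```bash
python3 -m crank '[{"trans": [-0.0009, 0, 0.004]}, {"trans": [-0.0009, 0, 0.01]}, {"trans": [-0.0009, 0, 0.014]}, {"trans": [-0.0009, 0, 0.016]}, {"trans": [-0.0009, 0, 0.017]}, {"trans": [-0.0009, 0, 0.018]}, {"trans": [-0.0009, 0, 0.019]}, {"trans": [-0.0009, 0, 0.02]}, {"trans": [-0.0009, 0, 0.021]}, {"trans": [-0.0009, 0, 0.022]}, {"trans": [-0.0009, 0, 0.022]}, {"trans": [-0.0009, 0, 0.022]}]'; python3 - <<'E'
from h import *
for i in range(4):
    A=grab_frame('scene');s=observe();print(s['tcp_pos'].round(4),s['contact_force'].round(2))
togo((.487,.2735,.1478))
E
```

```text
t: 22.1
tcp_pos: [0.4868, 0.2736, 0.1482]
tcp_rot: [0.062, 0.998, 0.0, 0.0]
contact_force: [-1.3, -0.9, 4.1]
opening: 0.193
grip_force: 59.3
[0.4869 0.2737 0.1482] [-0.87 -1.61  5.17]
[0.4868 0.2737 0.1481] [-1.35 -0.64  4.63]
[0.4868 0.2736 0.1481] [-2.04 -0.62  5.21]
[0.4868 0.2736 0.148 ] [-1.31 -1.48  4.89]
tcp [0.4868 0.2736 0.148 ] toolaxes [-0.0002 -0.0001  0.0002]
tool y dir deg 82.85
```

```bash
python3 -m crank '[{"trans": [0, 0, 0.0002]}, {"trans": [0, 0, 0.0002]}, {"trans": [0, 0, 0.0002]}, {"trans": [0, 0, 0.0002]}, {"trans": [0, 0, 0.0002]}, {"trans": [0, 0, 0.0002]}]'>/dev/null; python3 - <<'E'
from h import *
I=[]
for i in range(6):
    I.append(grab_frame('scene')[0].astype(float));s=observe();print(s['tcp_pos'].round(4),s['contact_force'].round(2),s['opening'])
A=np.mean(I,0);cv2.imwrite('pics/r2.png',cv2.resize(A[195:245,355:415].astype(np.uint8),None,fx=10,fy=10,interpolation=cv2.INTER_CUBIC))
E
```

```text
[0.4868 0.2737 0.1478] [-0.72 -1.42  5.23] 0.196556406539426
[0.4868 0.2736 0.1478] [-1.84 -1.09  4.28] 0.1886073367394657
[0.4868 0.2736 0.1478] [-1.06 -1.37  5.08] 0.1950569360905339
[0.4868 0.2737 0.1478] [-1.51 -2.33  5.19] 0.19054522642341737
[0.4868 0.2737 0.1478] [-0.89 -1.24  4.83] 0.1963747732754916
[0.4868 0.2736 0.1478] [-0.93 -0.75  4.5 ] 0.19445725085474347
```

View pics/r2.png

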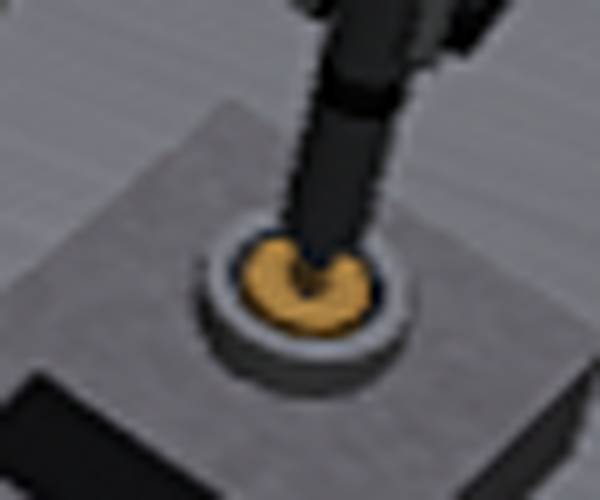

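The brass contact at crop (310,283) is flush inside the steel ring, with the probe tip pressing its centre. TCP z is 0.1478, which is 7 mm down. Handing in.

```bash
python3 -c "
from station import hand_in
print(hand_in())"
```

```text
the job is handed in; nothing more can be done
None
```

Job handed in at about 23 s: the probe tip was drawn along the whole L seam under 1 mm above it (after a light touch at the start, about 7 N, to set the height), and the probe, still in the gripper, holds the reader's contact level with its ring, about 7 mm down.

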